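Load the cell into the nail drill's power unit

ROBOT

A 6-joint arm with a two-finger parallel gripper is mounted at the origin on the work surface. World frame = base frame: x ahead of the robot, y to its left, z up, the work surface at z = 0. Lengths are in mm, angles in rad, forces in N, time in s.
With the tool pointing down it reaches from about 300 to 750 mm from the base axis. Payload 8.5 kg.
Tool frame: the origin (TCP) lies where the fingers leave the gripper's body, on its centre line; the fingertips stand 73 mm ahead of it and the grasp point (between the pads) lies 54 mm ahead of it (env.tcp_to_grasp is the distance from the TCP to the grasp point, in mm); z points along the fingers, y is the line along which they close (so a half turn about z gives the same grasp; the last joint's range is limited). The gripper opens to 85 mm and grips with 20 to 120 N. Pads are 22 mm wide; open, the fingers measure 114 mm over their backs; the gripper's body (76 mm by 85 mm) begins 54 mm behind the grasp point. The pads swing forward as they close: fully open they stand 13 mm farther back than shut.
Start: joints at [1.027, 0.381, 1.297, -0, 1.464, -0.215], TCP at [177.59, 520.521, 303.922] pointing down, gripper open.
Joint ranges: [-3.11, 3.11], [-0.89, 2.33], [0.22, 2.48], [-1.42, 4.56], [0.17, 2.85], [-2.88, 2.88]. Speed limits (rad/s): [2.39, 2.39, 3.14, 3.14, 3.14, 3.14].

INTERFACE

Orientations are given as a unit quaternion [x, y, z, w].
In Python, from cell import env, eoat, ik, optics, sign_off, sensors gives the robot as it stands. Calls block until the motion is done:
- env.move_to(position, orientation): joint-space move of the TCP to a pose.
- env.servo_line(position, ori=None, feed=150, contact_N=None): straight line of the TCP; ori=None keeps the orientation; feed is the mean speed in mm/s. With contact_N (N) it stops when the force on the tool has changed by that much, and returns True; else False.
- env.movej(angles): joint-space move.
- eoat.let_go() and eoat.gripper_close(): open the fingers fully, or close them until they stop; the grip force is fixed at half the most.
- env.dwell(seconds).
- ik(position, orientation): joint angles nearest the present ones, or None.
- optics.grab_frame(name): name is "scene" or "top" or "wrist"; returns a dict with "color" (420x560x3 uint8, blue, green, red), "fx", "fy", "cx", "cy" (pixels), "R" (3x3) and "t" (3): a world point X has camera coordinates R X + t. Camera axes: x right, y down, z forward; pixel columns grow to the right and rows downward; lengths in mm; the calibration is good to about 2 mm. A picture is of the moment at which its call begins. There is no depth.
A pose or a line that the arm cannot do raises env.Unreachable and nothing moves.
- sign_off(): hands the job in; it is judged then, once.
Trained networks look in a picture, given as the dict that the camera call returned (one of the last four; its "shot" number tells which), for a name from the list of things; names that differ only in an ending like _2 or _b are one class to them, and where a whole thing is asked for, a point or a joint stands for the part that bears it (a point fixed in the world has none). Each returns a list of dicts, best first, with "p" (0 to 1); they miss things now and then, are a little off and sometimes report something else, mostly with a low value. They report only what shows in the picture. A call takes as long as a camera call. They do not tell look-alikes from the thing itself.
- optics.look_for(picture, thing): "centre" ([x, y, z] in mm, in world coordinates, good to about 4 mm: the middle of the surface that is visible of it).
- optics.mark_of(picture, thing): "centre" ([x, y, z] in mm, in world coordinates, good to about 4 mm: a listed point, or the origin of a listed thing).
Readings, each from a call of its own:
- sensors.read_t(): time.
- sensors.read_joints(): joint angles.
- sensors.read_dq(): joint speeds.
- sensors.read_tau(): joint torques, N m.
- sensors.read_tcp_pos(): TCP position.
- sensors.read_eef_rot(): TCP orientation.
- sensors.read_ft_force(): force on the tool from outside, world axes, zero at the start.
- sensors.read_torque(): the same for the moment, N m.
- sensors.read_opening(): opening from 0.0 (shut) to 1.0 (fully open).
- sensors.read_finger_force(): force on a finger pad.
Only numpy, scipy, OpenCV 4.12 (cv2) and the standard library are available. Lean on these libraries where they do the work, as an engineer would, in place of code of your own. Each camera call takes 0.05 s, during which the arm holds its last target. There are 200 camera calls.

TASK

Fit the loose battery cell into the open bay on top of the white nail-drill power unit: press the cell's flat end against the coil spring contact with its other end still raised, then lower that end behind the end stop so that the cell lies level in the bay, and let go. Feel for the spring and press gently, without squashing it solid, and leave the other things on the table alone.

Things in the scene. Friction and masses are not known exactly. Their poses are not given: they have to be found in the camera images.
- cell_center (a point): Centre of the loose cell, half-way along its axis: a grey cylinder of 26 mm diameter, 65 mm long over all (90 g, give or take a third). Its y axis runs along the cell, towards the flat end; the other end carries a steel button of 10 mm diameter that stands 2 mm proud (included in the 65 mm). At the start the cell lies level in a white stand, its axis 30 mm above the table; the cell may be taken from above across its diameter.
- cell_flat (a point): Centre of the cell's flat end face, 32.5 mm from the cell's centre along the cell's +y.
- rest: The fixed white stand that the cell starts in: plate 56 x 85 mm, 6 mm thick, carrying two V saddles (45 degree faces, 10 mm long, 44 mm clear between them for the fingers, their tops 2 mm below the cell's axis). Origin under its centre at table height; y along the cell. The cell may lie up to 4 mm off its middle along y.
- unit: The fixed white power unit, 100 x 170 mm in x and y, 35 mm high, with a black bay on top. Origin under its centre at table height; y runs along the bay: coil spring at the +y end, end stop at the -y end. Two V saddles (45 degree faces, tops 2 mm below the axis) carry the cell, 24 to 34 mm either side of the bay's middle, 48 mm clear between them for the fingers.
- bay (a point): Point 63 mm above the table over the unit's centre, axes as the unit's: where the seated cell's centre lies if the bay stands mid-travel. The whole bay (saddles, spring, stop) is a stiff insert standing up to 10 mm off this point either way along y, differently each time; that offset is not measured, so feel for it. Bay plate 24 mm below this point, two 3 mm rails at x +-27.5 mm, tops 23 mm below.
- spring_mid (a point): Where the free face of the spring contact is when the bay stands mid-travel (27.5 mm from point bay along +y, same height; really up to 10 mm off along y). A steel disc, 16 mm across, pushed back towards +y against 1.5 N/mm; solid after 9 mm (13.5 N). The block behind begins 18.5 mm further on, top 13 mm above the axis. The seated cell keeps the spring pressed in by 5 mm (7.5 N).
- stop_mid (a point): Middle of the top edge of the end stop's inner face when the bay stands mid-travel (32.5 mm from point bay along -y, 3 mm higher; up to 10 mm off along y with the bay). The stop is 24 mm wide, 8 mm thick. Tilted some 24 degrees, flat end lower, the cell's raised end clears it; as it comes down past the stop the spring must be pressed in 7 mm or more (10 N) to let it by.
- polish: Bystander: polish bottle, 28 mm diameter, 65 mm high. Origin under its centre.
- wipes: Bystander: blue pack of wipes, 100 x 150 x 50 mm. Origin under its centre.
- jar: Bystander: empty glass jar, 70 mm diameter, 90 mm high. Origin under its centre.
- tipbox: Bystander: clear divided box, 90 x 130 x 35 mm. Origin under its centre.
Not all that is in view belongs to the job. What is meant by the unit is not red, and is the smaller of those in its own colour.

How it is judged:
By the outcome, as a careful person would: the job done as asked, in the order asked, and still so for the second after the job is handed in, with the robot touching nothing.
It also fails if it takes over 72 s, if anything falls off the work surface, if the arm or the gripper's body presses on something with over 40 N, if the wrist force passes 120 N, or if a joint passes its speed limit or range.

## Working session

There is one attempt and no reset: what is moved stays moved. The work goes in short steps, each a Python script; the robot and the scene stay as the last script left them, time stands still between calls to the robot, and variables do not carry over. Pictures are saved under pics/ and viewed, at most 10 in all, crops included, and the job is handed in when it is done.

```bash
ls; mkdir -p pics
python3 - <<'E'
from cell import env, eoat, ik, optics, sign_off, sensors
import cv2
for n in ["scene","top"]:
    p=optics.grab_frame(n); cv2.imwrite(f"pics/{n}0.png",p["color"])
    for th in ["cell_center","cell_flat","rest","unit","bay","spring_mid","stop_mid","polish","wipes","jar","tipbox"]:
        r=optics.mark_of(p,th)
        for d in r[:4]:
            X=p["R"]@d["centre"]+p["t"]; print(n,th,round(d["p"],2),[round(float(v)) for v in d["centre"]],"px",round(p["fx"]*X[0]/X[2]+p["cx"]),round(p["fy"]*X[1]/X[2]+p["cy"]))
print(sensors.read_t(), sensors.read_eef_rot(), sensors.read_ft_force(), env.tcp_to_grasp)
E
```

```text
pics
scene cell_center 0.92 [542, -129, 34] px 214 256
scene cell_flat 0.85 [525, -99, 26] px 226 248
scene rest 0.94 [542, -128, -2] px 216 271
scene unit 0.87 [342, 138, 1] px 289 180
scene unit 0.84 [333, -152, 0] px 168 215
scene unit 0.6 [578, 152, -2] px 354 233
scene unit 0.21 [573, 119, 67] px 341 209
scene bay 0.89 [576, 150, 67] px 355 205
scene bay 0.61 [339, 142, 79] px 290 149
scene bay 0.58 [330, -156, 64] px 161 189
scene spring_mid 0.9 [583, 176, 63] px 368 204
scene spring_mid 0.68 [356, 173, 84] px 306 147
scene spring_mid 0.59 [342, -127, 68] px 176 186
scene stop_mid 0.93 [573, 119, 64] px 341 210
scene stop_mid 0.84 [331, 96, 83] px 270 151
scene stop_mid 0.55 [329, -188, 67] px 145 192
scene polish 0.76 [523, -4, 3] px 272 241
scene wipes 0.81 [745, 24, 0] px 352 313
scene wipes 0.69 [579, 149, 2] px 354 233
scene jar 0.85 [735, 247, 1] px 448 262
scene tipbox 0.86 [748, -228, 0] px 206 383
top cell_center 0.85 [538, -132, 28] px 347 213
top cell_flat 0.82 [526, -99, 32] px 331 219
top cell_flat 0.28 [536, -129, 28] px 346 214
top rest 0.72 [536, -134, -1] px 34
[... 228 characters left out ...]
8] px 210 193
top spring_mid 0.81 [340, -126, 62] px 348 313
top spring_mid 0.65 [359, 167, 81] px 196 304
top spring_mid 0.6 [581, 177, 60] px 195 191
top spring_mid 0.52 [574, 119, 63] px 224 194
top stop_mid 0.85 [574, 118, 65] px 225 194
top stop_mid 0.82 [329, -185, 67] px 378 319
top stop_mid 0.72 [330, 95, 90] px 233 320
top stop_mid 0.28 [578, 156, 1] px 211 195
top polish 0.66 [736, 244, 1] px 171 123
top polish 0.47 [520, -7, -2] px 287 223
top wipes 0.85 [742, 28, 1] px 271 120
top jar 0.81 [734, 244, 1] px 171 124
top tipbox 0.88 [756, -223, 0] px 387 115
1.2 [ 1.63636550e-01  9.86520694e-01  8.43299154e-06 -1.46517484e-05] [-0.82603825  0.08435367 -0.8037395 ] 53.900000000000006
```

Run:
```python
import cv2,numpy as np
a=cv2.imread("pics/scene0.png");b=cv2.imread("pics/top0.png")
cv2.imwrite("pics/a.png",cv2.resize(a,(800,600)))
cv2.imwrite("pics/b.png",cv2.resize(b,(800,600)))
```

```text
(no output)
```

View pics/a.png

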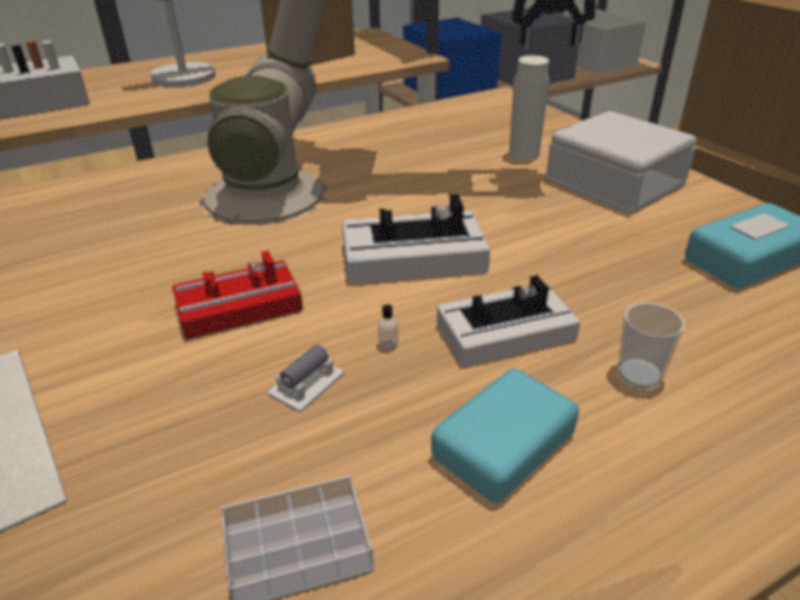

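View pics/b.png

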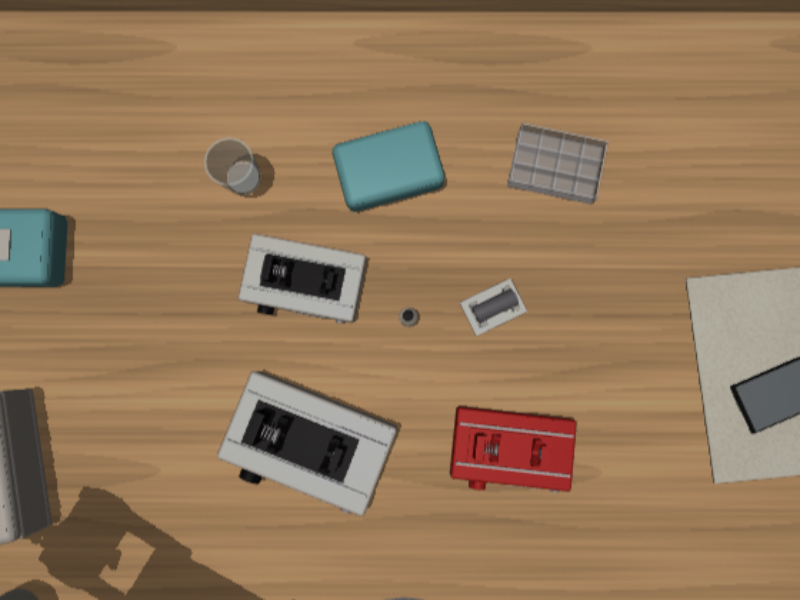

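Candidates (scene px): large white unit (289,180), red unit (168,215), small white unit (354,233). I take the small white one, at about (577,152) mm with its spring towards +y. The only cell is in the stand at (214,256). Next I'll look at both from near.

```bash
cat > h.py <<'E'
from cell import env, eoat, ik, optics, sign_off, sensors
import numpy as np, cv2
from scipy.spatial.transform import Rotation as Ro
def quat(yaw, tilt=0., s=1):
    """yaw of the cell's y axis frame (rad); tilt: flat end (+y) down. s: tool x = s*cell y"""
    a=np.array([-np.sin(yaw),np.cos(yaw),0]); z=np.array([0,0,-1.]); x=s*a
    R=np.column_stack([x,np.cross(z,x),z])
    r=np.array([np.cos(yaw),np.sin(yaw),0])
    return Ro.from_rotvec(-tilt*r)*Ro.from_matrix(R)
def px(p,X):
    c=p["R"]@np.asarray(X,float)+p["t"]; return np.array([p["fx"]*c[0]/c[2]+p["cx"],p["fy"]*c[1]/c[2]+p["cy"]])
def ray(p,uv,z):
    d=p["R"].T@np.array([(uv[0]-p["cx"])/p["fx"],(uv[1]-p["cy"])/p["fy"],1]); o=-p["R"].T@p["t"]
    return o+d*(z-o[2])/d[2]
E
python3 - <<'E'
from h import *
cy=np.radians(25); uy=np.radians(-8.3)
for s in (1,-1):
  for P,yw,t in (((540,-130,84),cy,0),((577,150,117),uy,0),((577,150,130),uy,np.radians(25))):
    q=ik(list(P),quat(yw,t,s).as_quat().tolist()); print(s,None if q is None else np.round(q,2))
s=1
def look(pos,yw,name,ths):
    env.move_to(pos,quat(yw,0,s).as_quat().tolist())
    p=optics.grab_frame("wrist"); cv2.imwrite(f"pics/{name}.png",p["color"]); np.savez(f"{name}.npz",**{k:p[k] for k in("fx","fy","cx","cy","R","t")})
    for th in ths:
        for d in optics.mark_of(p,th)[:2]: print(th,round(d["p"],2),np.round(d["centre"],1),np.round(px(p,d["centre"])))
try:
    look([577,150,300],uy,"w_unit",["unit","bay","spring_mid","stop_mid"])
    look([540,-130,270],cy,"w_cell",["cell_center","cell_flat","rest"])
except env.Unreachable as e: print("unr",e)
print(sensors.read_t(),np.round(sensors.read_joints(),2))
E
```

```text
1 [-0.45  0.64  1.56 -0.    0.93 -0.89]
1 [ 0.06  0.65  1.42 -0.    1.08  0.2 ]
1 [ 0.18  0.7   1.31 -0.43  1.3   0.48]
-1 [-0.45  0.64  1.56 -0.    0.93  2.26]
-1 None
-1 [ 0.18  0.7   1.31 -0.43  1.3  -2.66]
unit 0.9 [577.8 151.6   3.1] [278. 173.]
unit 0.73 [346.7 135.1   2.9] [ 72. 217.]
bay 0.73 [574.5 151.3  63.8] [274. 187.]
bay 0.59 [343.5 137.3  88.2] [ 13. 247.]
spring_mid 0.94 [582.4 179.1  64.3] [279. 155.]
spring_mid 0.9 [357.1 172.6  83.5] [ 17. 204.]
stop_mid 0.84 [323.8 100.2  85.7] [  9. 286.]
stop_mid 0.72 [570.6 120.1  61.5] [275. 220.]
cell_center 0.74 [ 541.1 -126.8   30.6] [279. 185.]
cell_center 0.46 [523.1  -6.6  -1.5] [318.  49.]
cell_flat 0.65 [ 526.5 -100.2   30.1] [277. 151.]
4.7167 [-0.45  0.42  1.34  0.    1.38 -0.89]
```

Run:
```python
import cv2,numpy as np
a=cv2.imread("pics/w_unit.png")[80:300,180:380];b=cv2.imread("pics/w_cell.png")[80:300,180:380]
cv2.imwrite("pics/ab.png",cv2.resize(np.hstack([a,b]),None,fx=2,fy=2.7 if 0 else 2,interpolation=cv2.INTER_CUBIC))
```

```text
(no output)
```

View pics/ab.png

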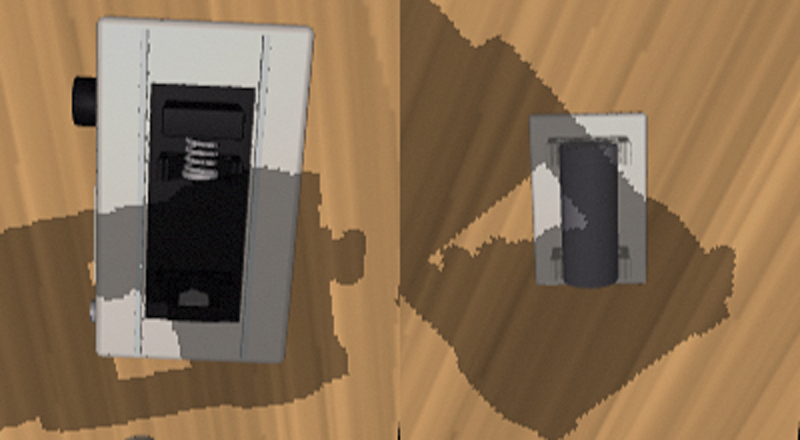

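```bash
python3 - <<'E'
from h import *
u=np.load("w_unit.npz");c=np.load("w_cell.npz")
f=lambda p,l,z,ox:np.array([ray(p,((x-ox)/2+180,y/2+80),z) for x,y in l])
A=f(u,[(98,18),(313,28),(283,362),(98,356)],35,0);B=f(u,[(152,84),(255,88),(240,322),(147,318)],39,0)
for Q in(A,B):
    d=(Q[0]+Q[1]-Q[2]-Q[3]);print(np.round(Q[:,:2],1).tolist(),"c",Q.mean(0).round(1),"yaw",np.degrees(np.arctan2(-d[0],d[1])).round(1),"len",np.linalg.norm(d)/2,"w",np.linalg.norm(Q[0]-Q[1]),np.linalg.norm(Q[2]-Q[3]))
    for i,j in((0,3),(1,2)): e=Q[i]-Q[j];print(np.degrees(np.arctan2(-e[0],e[1])).round(1))
for p in(u,c):print("cam",(-p["R"].T@p["t"]).round(1),p["R"][2].round(2))
print("rest plate",f(c,[(530,115),(646,115),(646,283),(537,283)],6,400).round(1).tolist())
L=f(c,[(560,160),(617,160),(617,270),(563,270)],31,400);print("cell sides",L.round(1).tolist(), (L[:2].mean(0)).round(1),(L[2:].mean(0)).round(1))
print("far end z43",f(c,[(590,142)],43,400).round(1),"near end z43/30",f(c,[(590,280)],43,400).round(1),f(c,[(590,288)],30,400).round(1))
E
python3 - <<'E'
import cv2,numpy as np
b=cv2.imread("pics/w_cell.png")[130:240,235:325]
g=cv2.convertScaleAbs(b,alpha=1.6,beta=20)
u=cv2.imread("pics/w_unit.png")[110:250,240:320]; u=cv2.convertScaleAbs(u,alpha=3,beta=10)
o=np.zeros((600,800,3),np.uint8); g=cv2.resize(g,None,fx=4.4,fy=4.4,interpolation=cv2.INTER_CUBIC);u=cv2.resize(u,None,fx=4.2,fy=4.2,interpolation=cv2.INTER_CUBIC)
o[:g.shape[0],:g.shape[1]]=g;o[:u.shape[0],420:420+u.shape[1]]=u;cv2.imwrite("pics/z.png",o)
E
```

```text
[[546.0, 240.2], [641.3, 222.2], [610.6, 59.1], [515.6, 76.2]] c [578.4 149.4  35. ] yaw -10.6 len 166.38292504220172 w 97.02495469823658 96.54387501232759
-10.5
-10.7
[[565.7, 208.5], [612.0, 200.0], [591.1, 86.3], [544.8, 95.2]] c [578.4 147.5  39. ] yaw -10.4 len 115.36527892998825 w 47.110315914120754 47.117045765998625
-10.4
-10.4
cam [586.8 226.2 369.5] [-0.04 -0.3  -0.95]
cam [507.1 -60.4 339.6] [ 0.13 -0.27 -0.95]
rest plate [[495.5, -104.5, 6.0], [544.6, -81.6, 6.0], [581.4, -156.2, 6.0], [531.8, -179.3, 6.0]]
cell sides [[516.1, -113.5, 31.0], [538.8, -102.9, 31.0], [560.9, -148.9, 31.0], [538.3, -159.5, 31.0]] [ 527.5 -108.2   31. ] [ 549.6 -154.2   31. ]
far end z43 [[524.1 -99.2  43. ]] near end z43/30 [[ 549.9 -154.8   43. ]] [[ 553.5 -162.5   30. ]]
```

View pics/z.png

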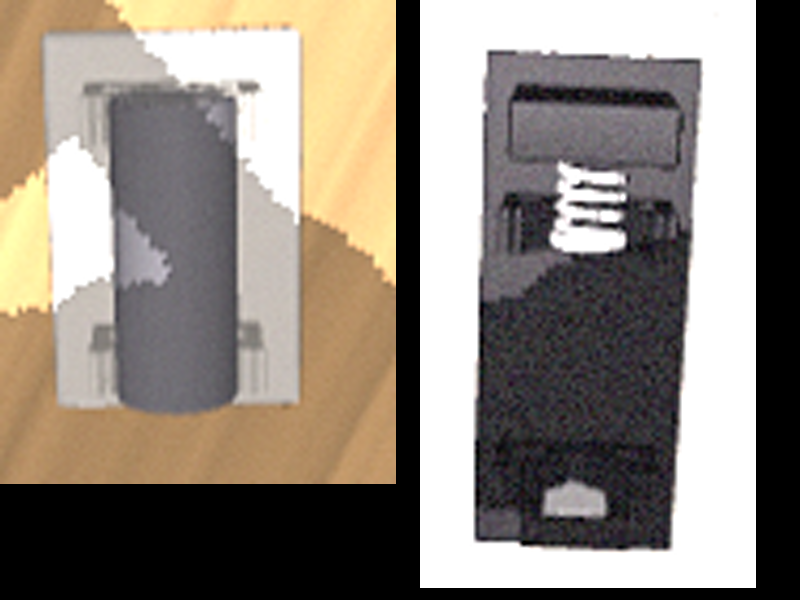

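Left: the cell in its stand, with its upper end (flat by the network) at px (275,152) and its lower end at (275,224). Right: the unit's black bay, with the spring face near px (280,169), the block above it and the stop's lit top at (277,229). Yaw of the unit is -10.5°. I have enough to grasp.

Run:
```python
from h import *
u=np.load("w_unit.npz");c=np.load("w_cell.npz")
yw=np.radians(25.5);a=np.array([-np.sin(yw),np.cos(yw),0])
n=ray(c,(275.5,223.6),43);f=ray(c,(275,151.5),43)
print("near",n.round(1),"far",f.round(1),"dist",(f-n)@a,"centres",(n+30.5*a).round(1),(f-32.5*a).round(1))
uy=np.radians(-10.5);b=np.array([-np.sin(uy),np.cos(uy),0]);U=np.array([578.2,149.8,0])
print("spring",(ray(u,(280,169.5),71)-U)@b,(ray(u,(280,169.5),63)-U)@b,"block front top",(ray(u,(281,148),76)-U)@b,"stop inner?",(ray(u,(277,226),66)-U)@b,"stop outer",(ray(u,(277,233),66)-U)@b)
```

```text
near [ 551.8 -157.7   43. ] far [524.2 -99.6  43. ] dist 64.32902269041071 centres [ 538.6 -130.2   43. ] [ 538.2 -128.9   43. ]
spring 18.632056390493354 17.075722268724917 block front top 37.663266747510136 stop inner? -34.89797428368578 stop outer -41.77309887380392
```

```bash
cat >> h.py <<'E'
UY=np.radians(-10.5); B=np.array([-np.sin(UY),np.cos(UY),0]); U=np.array([578.2,149.8,0])
L=59.0   # TCP to cell axis along the tool
def pose(yf,zf,tilt):
    """TCP pose for flat-end centre at yf (along bay from unit centre), zf above seated axis height, tilt in deg"""
    t=np.radians(tilt); ax=B*np.cos(t)-np.array([0,0,np.sin(t)])
    C=U+[0,0,63+zf]+B*yf-32.5*ax
    R=quat(UY,t); return (C-L*R.as_matrix()[:,2]).tolist(), R.as_quat().tolist()
def force(n=8):
    F=[]
    for _ in range(n): F.append(sensors.read_ft_force()); env.dwell(.02)
    return np.mean(F,0)
E
python3 - <<'E'
from h import *
Q=quat(np.radians(25.5)).as_quat().tolist(); x,y=538.4,-129.5
env.move_to([x,y,130],Q); f0=force()
print("contact down",env.servo_line([x,y,89],feed=60,contact_N=6))
eoat.gripper_close(); print("open",sensors.read_opening(),sensors.read_finger_force(),"dF",(force()-f0).round(2),np.round(sensors.read_tcp_pos(),2))
env.servo_line([x,y,230],feed=120); print("held",sensors.read_opening(),(force()-f0).round(2))
p,q=pose(5,60,25); print(p,ik(p,q)); env.move_to(p,q)
print(sensors.read_opening(),force().round(2),sensors.read_t())
s=optics.grab_frame("wrist"); c=optics.grab_frame("scene")
cv2.imwrite("pics/held.png",np.hstack([cv2.resize(s["color"],(400,300)),cv2.resize(c["color"][110:290,270:510],(400,300))]))
E
```

```text
contact down False
open 0.2794223412100972 58.72536063194275 dF [-3.14 -0.97  5.48] [ 538.27 -129.6    89.34]
held 0.28326829250632646 [-0.08 -0.31 -0.82]
[578.2873772626855, 150.27144552146407, 190.20725294173508] [ 0.17976894  0.63820387  1.23794948 -0.40979436  1.44109854  0.4530138 ]
0.2782861122542823 [-0.24 -0.02 -0.87] 9.8333
```

View pics/held.png

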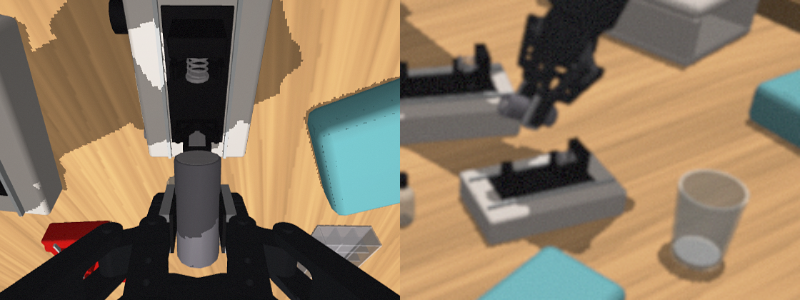

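Run:
```python
from h import *
def go(yf,zf,t,feed,cN=None):
    p,q=pose(yf,zf,t); h=env.servo_line(p,q,feed=feed,contact_N=cN)
    return h,np.round(np.array(sensors.read_tcp_pos())-p,2)
print(go(5,15,25,80,6)); f0=force(); print("f0",f0.round(2))
print(go(5,1.5,25,30,4)); print((force()-f0).round(2))
h,e=go(30,1.5,25,8,3.0); f=force()-f0
print("touch",h,"yf",30+e@B,"Fb",f@B,f.round(2),e, sensors.read_t())
```

```text
(False, array([0.17, 0.05, 0.15]))
f0 [ 0.33 -0.27 -0.79]
(False, array([ 0.04,  0.01, -0.06]))
[-0.02  0.55  0.1 ]
touch True yf 19.790604196244566 Fb -1.967463339748755 [ 0.22 -2.04  2.42] [ -1.96 -10.02  -0.41] 13.5
```

```bash
cat >> h.py <<'E'
def go(yf,zf,t,feed,cN=None):
    p,q=pose(yf,zf,t); h=env.servo_line(p,q,feed=feed,contact_N=cN)
    return h,np.array(sensors.read_tcp_pos())-p
F0=np.array([.33,-.27,-.79])
def step(yf,zf,t,feed=15,cN=12):
    h,e=go(yf,zf,t,feed,cN); f=force(6)-F0
    print(f"yf {yf:.1f} zf {zf} t {t} hit {h} act_yf {yf+e@B:.2f} ez {e[2]:.2f} Fb {f@B:.2f} Fx {f@[B[1],-B[0],0]:.2f} Fz {f[2]:.2f}"); return f@B
E
python3 - <<'E'
from h import *
for yf in (20.5,21.5,22.5,23.5):
    if step(yf,1.5,25)<-10.5: break
E
```

```text
yf 20.5 zf 1.5 t 25 hit False act_yf 20.32 ez -0.15 Fb -2.99 Fx -0.36 Fz 0.98
yf 21.5 zf 1.5 t 25 hit False act_yf 21.39 ez -0.10 Fb -4.17 Fx -0.49 Fz 0.78
yf 22.5 zf 1.5 t 25 hit False act_yf 22.30 ez -0.09 Fb -5.43 Fx -0.16 Fz 0.48
yf 23.5 zf 1.5 t 25 hit False act_yf 23.12 ez -0.05 Fb -6.33 Fx -0.05 Fz 0.53
```

Run:
```python
from h import *
for yf in (24.5,25.5,26.3,27,27.6,28.2):
    if step(yf,1.5,25)<-11.2: break
print(sensors.read_t(),sensors.read_opening())
c=optics.grab_frame("wrist"); d=optics.grab_frame("scene")
cv2.imwrite("pics/press.png",np.hstack([cv2.resize(c["color"],(400,300)),cv2.resize(d["color"][130:280,290:440],(400,300),interpolation=cv2.INTER_CUBIC)]))
```

```text
yf 24.5 zf 1.5 t 25 hit False act_yf 23.92 ez -0.07 Fb -7.66 Fx -0.02 Fz 0.77
yf 25.5 zf 1.5 t 25 hit False act_yf 24.73 ez -0.09 Fb -8.67 Fx 0.10 Fz 0.77
yf 26.3 zf 1.5 t 25 hit False act_yf 25.39 ez -0.10 Fb -9.50 Fx 0.17 Fz 0.79
yf 27.0 zf 1.5 t 25 hit False act_yf 25.96 ez -0.07 Fb -9.78 Fx 0.16 Fz 0.86
yf 27.6 zf 1.5 t 25 hit False act_yf 26.45 ez -0.08 Fb -10.62 Fx 0.47 Fz 0.56
yf 28.2 zf 1.5 t 25 hit False act_yf 26.92 ez -0.09 Fb -11.22 Fx -0.07 Fz 0.94
17.0 0.27864828248915036
```

View pics/press.png

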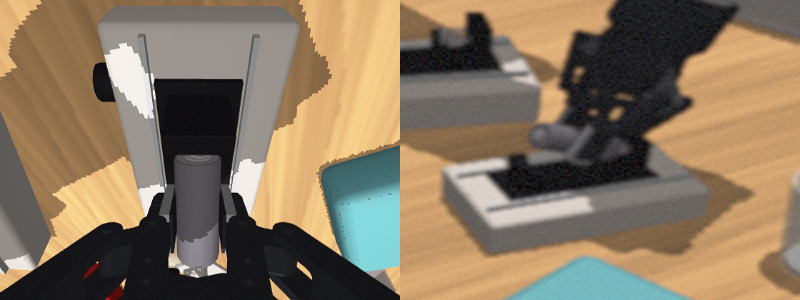

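The picture shows the cell tilted, with its flat end on the spring and its raised end (scene crop ~(540,130)) clear above the stop. The force is 11.2 N, about 7.5 mm of spring. Now I'll lower it while holding that force.

```bash
cat > lower.py <<'E'
from h import *
import sys
K=28.6+6.5*np.tan(np.radians(25))
def run(ths,K,zfun,tgt=-11.6):
    for t in ths:
        zf=zfun(t); f=step(K-(8-zf)*np.tan(np.radians(t)),zf,t,feed=15,cN=8)
        K+=np.clip((f-tgt)/1.35,-.7,.7)
        if f<-13.0 or f>-9.3: print("check"); break
    print("K",K,"t",sensors.read_t()); return K
E
python3 - <<'E'
from lower import *
run([25,23,21,19,17.5],K,lambda t:1.5)
E
```

```text
yf 28.6 zf 1.5 t 25 hit False act_yf 27.27 ez -0.04 Fb -11.77 Fx -0.12 Fz 0.55
yf 28.7 zf 1.5 t 23 hit False act_yf 27.19 ez -0.12 Fb -11.35 Fx -0.08 Fz 0.60
yf 29.2 zf 1.5 t 21 hit False act_yf 27.57 ez -0.14 Fb -11.85 Fx 0.07 Fz -0.19
yf 29.3 zf 1.5 t 19 hit False act_yf 27.68 ez -0.18 Fb -11.58 Fx 0.16 Fz 0.05
yf 29.5 zf 1.5 t 17.5 hit False act_yf 27.87 ez -0.24 Fb -11.85 Fx 0.34 Fz -0.14
K 31.33760377307193 t 18.9833
```

Run:
```python
from lower import *
run([16,14.5,13,11.5,10,8.5],31.34,lambda t:1.5,-11.8)
```

```text
yf 29.5 zf 1.5 t 16 hit False act_yf 27.89 ez -0.25 Fb -11.89 Fx 0.36 Fz -0.56
yf 29.6 zf 1.5 t 14.5 hit False act_yf 28.03 ez -0.26 Fb -12.18 Fx 0.34 Fz -0.43
yf 29.5 zf 1.5 t 13 hit False act_yf 27.98 ez -0.32 Fb -11.57 Fx -0.04 Fz -1.02
yf 29.8 zf 1.5 t 11.5 hit False act_yf 28.26 ez -0.32 Fb -11.61 Fx -0.13 Fz -0.85
yf 30.2 zf 1.5 t 10 hit False act_yf 28.57 ez -0.34 Fb -11.95 Fx 0.19 Fz -0.57
yf 30.2 zf 1.5 t 8.5 hit False act_yf 28.66 ez -0.36 Fb -12.18 Fx -0.04 Fz -1.08
K 30.91017366617596 t 21.15
```

Run:
```python
from lower import *
run([7,5.5,4,2.5,1,0],30.91,lambda t:1.5,-11.7)
c=optics.grab_frame("wrist"); d=optics.grab_frame("scene")
cv2.imwrite("pics/level.png",np.hstack([cv2.resize(c["color"],(400,300)),cv2.resize(d["color"][130:280,290:440],(400,300),interpolation=cv2.INTER_CUBIC)]))
```

```text
yf 30.1 zf 1.5 t 7 hit False act_yf 28.59 ez -0.39 Fb -11.79 Fx -0.14 Fz -1.00
yf 30.2 zf 1.5 t 5.5 hit False act_yf 28.72 ez -0.37 Fb -12.08 Fx 0.14 Fz -0.91
yf 30.1 zf 1.5 t 4 hit False act_yf 28.65 ez -0.39 Fb -11.50 Fx -0.34 Fz -0.79
yf 30.4 zf 1.5 t 2.5 hit False act_yf 28.95 ez -0.39 Fb -11.77 Fx -0.25 Fz -0.80
yf 30.5 zf 1.5 t 1 hit False act_yf 29.04 ez -0.37 Fb -11.77 Fx -0.49 Fz -0.12
yf 30.6 zf 1.5 t 0 hit False act_yf 29.16 ez -0.28 Fb -12.27 Fx -0.62 Fz 0.29
K 30.190783481440995 t 23.3167
```

View pics/level.png

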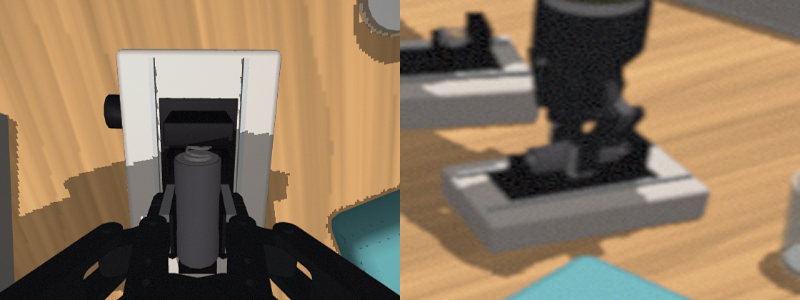

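The cell is level and behind the stop. I'll ease the spring back to about 6 mm, then lower onto the saddles by feel.

Run:
```python
from h import *
step(29.5,1.5,0); f=step(28.4,1.5,0)
step(28.4,0.8,0,8,3)
for z in (.3,-.2,-.7,-1.2):
    g=step(28.4,z,0,6,3)
    if (force(6)-F0)[2]>3: break
```

```text
yf 29.5 zf 1.5 t 0 hit False act_yf 28.31 ez -0.29 Fb -10.50 Fx -0.48 Fz -0.02
yf 28.4 zf 1.5 t 0 hit False act_yf 27.42 ez -0.25 Fb -9.45 Fx -0.10 Fz -0.16
yf 28.4 zf 0.8 t 0 hit False act_yf 27.54 ez 0.07 Fb -9.74 Fx -1.31 Fz 2.72
yf 28.4 zf 0.3 t 0 hit False act_yf 27.57 ez 0.37 Fb -9.83 Fx -1.99 Fz 4.14
```

Run:
```python
from h import *
step(27.7,0.4,0,8)
eoat.let_go(); env.dwell(.3); print("after",(force()-F0).round(2),sensors.read_opening())
p,q=pose(27.7,0.4,0); p[2]+=45; print(env.servo_line(p,q,feed=60,contact_N=8))
p[2]+=75; env.servo_line(p,q,feed=150); env.dwell(.3)
c=optics.grab_frame("wrist"); d=optics.grab_frame("scene")
np.savez("w_end.npz",**{k:c[k] for k in("fx","fy","cx","cy","R","t")})
for n,im in(("wrist",c),("scene",d)):
  for th in("cell_center","cell_flat"):
    for r in optics.mark_of(im,th)[:1]: print(n,th,r["p"],np.round(r["centre"],1),"along",((r["centre"]-U)@B).round(1),"lat",((r["centre"]-U)@[B[1],-B[0],0]).round(1))
a=cv2.convertScaleAbs(c["color"][90:300,200:360],alpha=2);e=d["color"][150:270,300:420]
cv2.imwrite("pics/end.png",np.hstack([cv2.resize(a,(400,525)),cv2.resize(e,(400,525),interpolation=cv2.INTER_CUBIC)])); print(sensors.read_t())
```

```text
yf 27.7 zf 0.4 t 0 hit False act_yf 26.96 ez 0.28 Fb -9.14 Fx -1.32 Fz 3.55
after [-0.2   0.25  0.57] 1.0014250901002455
False
wrist cell_center 0.69 [576.1 147.1  61.7] along -3.0 lat -1.6
wrist cell_flat 0.69 [582.5 174.8  64.2] along 25.4 lat -0.3
scene cell_center 0.64 [577.3 145.   68.5] along -4.9 lat -0.0
scene cell_flat 0.76 [586.3 177.   60.8] along 28.2 lat 3.0
28.475
```

View pics/end.png

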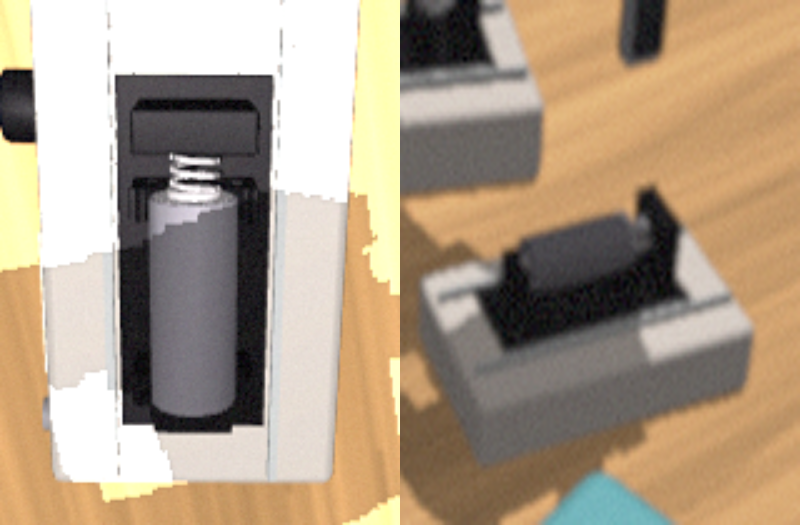

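The cell lies level between the spring (crop (195,180)) and the stop (crop (193,425)), the scene view agrees, and the gripper is clear.

```bash
python3 -c "
from h import *
print(sign_off())"
```

```text
the job is handed in; nothing more can be done
None
```

The cell lies level in the small white unit's bay, flat end on the spring and other end behind the stop. The spring was pressed to about 12.3 N (solid at 13.5 N). The gripper was clear and the job was handed in at about 28.5 s of the 72 s allowed; `sign_off` gave no verdict.

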